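# Crank the specimen stage under the microscope and stow the handle

## Robot

A 6-joint arm with a two-finger parallel gripper is mounted at the origin on the work surface. World frame = base frame: x ahead of the robot, y to its left, z up, the work surface at z = 0. Lengths are in m, angles in rad, forces in N, time in s.
With the tool pointing down it reaches from about 0.35 to 0.975 m from the base axis. Payload 7.1 kg.
Tool frame: the origin (TCP) lies midway between the tips of the shut fingers; the grasp point (between the pads) lies 19 mm behind it; z points along the fingers, y is the line along which they close (so a half turn about z gives the same grasp; the last joint's range is limited). The gripper opens to 88 mm and grips with 3 to 60 N. Pads are 20 mm wide; open, the fingers measure 115 mm over their backs; the gripper's body (75 mm by 178 mm) begins 61 mm behind the grasp point.
Start: joints at [-0.019, 0.423, 1.63, -0, 1.089, -0.019], TCP at [0.625, 0, 0.223] pointing down, gripper open.
Joint ranges: [-3, 3], [-0.9, 2.11], [0.09, 2.58], [-1.31, 4.45], [0.11, 2.69], [-2.54, 2.54]. Speed limits (rad/s): [2.39, 2.39, 3.01, 3.14, 3.14, 3.14].

## Interface

Orientations are given as a unit quaternion [x, y, z, w].
In Python, from plant import ctrl, grab_frame, order gives the robot as it stands.
- The arm moves only by the tool play_rows, never from a script. Its argument "deltas" is a list that holds one entry, the list of rows, each a list of 4 numbers: the shift along the world's x, y, z in mm, then the turn about the world's z in rad. A call has 1 to 12 rows; each row shifts and turns the commanded pose from where the row before left it; what a row does not reach is not made up. A row lasts 1/12 s, in which the tool goes at most 41.7 mm and 7.16 degrees, less where a joint would pass 70% of its speed; a pose out of reach is approached as far as the arm can. A call is refused whole if a number of a shift passes 41.7 or a number of a turn 0.125, either way. A call with a gripper value outside its range is refused whole. "hand" is the opening, from 0 (shut) to 1 (fully open), set as the call begins (left out, the last holds). The fingers move at their own pace and stop on an object; "grip_force" is the grip in N (left out, the last holds). Time passes only in rows, so rows that do not move let the fingers close. It gives the time, the measured TCP pose, the force, the opening and the grip force at its end, in the units of the state.
- ctrl.observe(): the state, without advancing time (a new reading comes with each control period).
- grab_frame(name): name is "scene" or "side" or "wrist"; returns a dict with "image" (420x560x3 uint8, red, green, blue), "range_z" (420x560 float32, m along the optical axis (not along the pixel's ray), 0 where there is no reading), "fx", "fy", "cx", "cy" (pixels), "rvec" (rotation vector, rad) and "tvec" (3), from world to camera coordinates, as OpenCV has them; the wrist camera has in their place "T_tool_cam" (4x4, takes a point from camera to tool coordinates, whose origin is the TCP and whose axes are the flange's). Camera axes: x right, y down, z forward; pixel columns grow to the right and rows downward; lengths in m; the calibration is good to about 2 mm. A picture is of the moment at which its call begins: read the wrist's pose just before it.
- order.close_job(): hands the job in; it is judged then, once.
The state is a dict: "t": time; "qpos": joint angles; "qd": joint speeds; "effort": joint torques, N m; "tool_pos": TCP position; "eef_rot": TCP orientation; "force": force on the tool from outside, world axes, zero at the start; "ft_torque": the same for the moment, N m; "finger_gap": opening from 0.0 (shut) to 1.0 (fully open); "finger_force": force on a finger pad.
Only numpy, scipy, OpenCV 4.12 (cv2) and the standard library are available. Lean on these libraries where they do the work, as an engineer would, in place of code of your own. Each camera call takes 0.05 s, during which the arm holds its last target. There are 200 camera calls.

## Task

The specimen carriage of the microscope stand is moved by a crank whose handle is folded flat. Swing the handle up first, wind the carriage under the microscope until the hinged catch it lifts has dropped down behind it, stopping before the carriage runs against the end stop, then fold the handle flat again and let go. Leave the slide box, the bottle and the petri dish where they are.

Things in the scene. Friction and masses are not known exactly. Their poses are not given: they have to be found in the camera images.
- stand: Cream microscope stand, fixed. Origin on the table under the crank's vertical axis; y = the carriage's travel, from crank to microscope; z up. Base plate 160 mm wide (x), y = -70 to 420 mm, 22 mm thick. Gearbox 110 x 110 mm around the crank axis, top at z = 62 mm. Microscope head over y = 200 to 320 mm, z = 170 to 390 mm; pillar at y = 375 mm.
- crank_axis (a point): Point on the crank's vertical axis, 105 mm above the table (height of the handle's hinge). The crank is a steel bar 22 mm wide on the gearbox, from 12 mm behind the axis to 73 mm out, top 84 mm above the table. A fork at its outer end (29 mm wide over both cheeks, 18 mm along the bar, top 113 mm above the table) carries the handle.
- handle_hinge (a point): Middle of the hinge pin of the folding handle, in the fork, 65 mm from the crank axis, 105 mm above the table. The pin is horizontal and square to the bar (tangential), so the handle folds in the upright plane through the crank axis and the bar.
- handle (a joint): Angle of the folding handle, rad: 0 = folded flat over the bar, 1.57 = upright, 1.75 = outer stop (leaning a little outwards). Light friction of 0.04 N m, it stays where it is left. Pinched across the bar by a tool that keeps its own tilt, the grip slowly slips out of the fingers as the handle swings: take it anew on the way, or push it.
- crank (a joint): Angle of the crank, rad, growing clockwise seen from above, which drives the carriage to the microscope: 12.73 mm of travel a radian (80 mm a turn). It can make about 1.75 turns in all. Friction of about 0.1 N m, it stays where it is left.
- carriage (a joint): Travel of the carriage along the stand's y, m: 0 = at the gearbox, 0.140 = against the end stop. The catch drops behind it at about 0.112.
- carriage_top (a point): Middle of the top face of the carriage, 65 mm above the table: an aluminium plate 100 mm (x) x 60 mm (y, along the travel) x 15 mm with a round glass, two clips and a tiny specimen. At travel 0 it is at y = 115 mm of the stand.
- catch (a joint): Angle of the hinged steel catch on the post beside the track, rad: 0 = hanging down, tip in the carriage's path; about 0.25 to 0.35 while it rides on top of the carriage. It falls by its own weight.
- catch_tip (a point): Tip of the catch: a strip 14 mm wide, 62 mm long, sloping down from its pivot (stand y = 140 mm, 92 mm above the table) to the tip (y = 188 mm, 53 mm above the table), 40 mm to the +x side of the track's middle. The carriage's front edge lifts it from beneath; it drops behind the rear edge.
- slide_box: Bystander: closed wooden slide box 77 x 102 x 38 mm, origin in the middle of its underside.
- stain_bottle: Bystander: small amber bottle, 44 mm in diameter, 85 mm high, origin in the middle of its underside.
- petri_dish: Bystander: closed petri dish, 92 mm in diameter, 16 mm high, origin in the middle of its underside.
- handle_grip (a point): Middle of the black revolving grip on the folding handle: a barrel 24 mm in diameter, 36 mm long, turning freely on the stem, 55 mm from the hinge. Folded, it lies level over the bar, pointing at the crank axis, its middle 10 mm short of the axis, 105 mm above the table; swung up, it stands above the fork, middle 160 mm above the table.

How it is judged:
By the outcome, as a careful person would: the job done as asked, in the order asked, and still so for the second after the job is handed in, with the robot touching nothing.
It also fails if it takes over 69 s, if anything falls off the work surface, if the arm or the gripper's body presses on something with over 40 N, if the wrist force passes 120 N, or if a joint passes its speed limit or range.

## Working session

There is one attempt and no reset: what is moved stays moved. The work goes in short steps, Python scripts to look and compute and a tool call to move; the robot and the scene stay as the last step left them, time stands still between calls to the robot, and variables do not carry over. Pictures are saved under pics/ and viewed, at most 10 in all, crops included, and the job is handed in when it is done.

Besides the shell and the picture viewer there is one more tool, called after "Call:" in YAML: its name, and indented under it one key for each argument. play_rows: Moves the arm, as the interface text tells. Its arguments: {"type":"object","properties":{"deltas":{"type":"array","items":{"type":"array","items":{"type":"array","items":{"type":"number"}}}},"hand":{"type":"number"},"grip_force":{"type":"number"}},"required":["deltas"]}

```bash
ls; mkdir -p pics; cat > h.py <<'E'
import numpy as np, cv2
from plant import ctrl, grab_frame, order
def save(f,n): cv2.imwrite('pics/'+n+'.png', f['image'][:,:,::-1])
def cloud(f):
    "world points HxWx3 from range for fixed cameras"
    z=f['range_z']; v,u=np.mgrid[:z.shape[0],:z.shape[1]]
    P=np.stack([(u-f['cx'])/f['fx']*z,(v-f['cy'])/f['fy']*z,z],-1)
    R=cv2.Rodrigues(np.array(f['rvec'],float))[0]
    W=(P-np.array(f['tvec']).ravel())@R
    W[z==0]=np.nan
    return W
E
python3 - <<'E'
from h import *
a=grab_frame('scene'); b=grab_frame('side')
save(a,'scene0'); save(b,'side0')
np.savez('f0.npz',a=cloud(a),b=cloud(b),ai=a['image'],bi=b['image'])
o=ctrl.observe(); print(o['t'],o['tool_pos'],o['eef_rot'],o['finger_gap'])
E
```

```text
pics
0.1 [6.24513037e-01 4.32522437e-05 2.21986092e-01] [ 7.07096309e-01  7.07116929e-01 -4.77563870e-04 -4.79388319e-04] 0.9994223028477548
```

View pics/scene0.png

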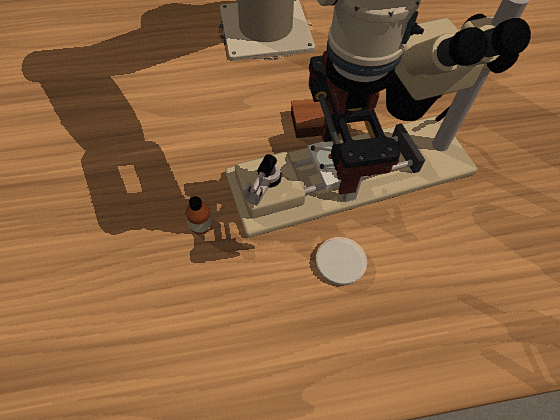

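View pics/side0.png

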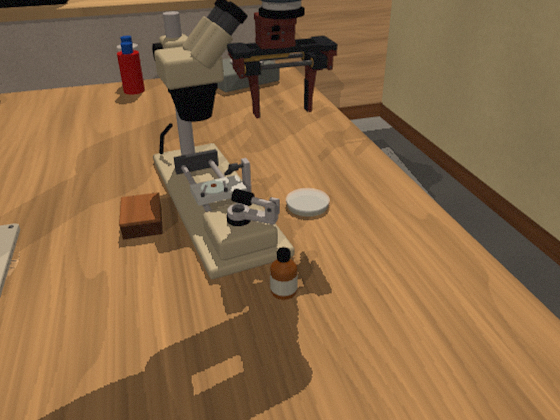

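The scene view shows the stand with the crank at (265,178), the bottle at (200,215), the dish at (341,260) and the microscope to the right. The side view shows the grip at (243,197) and the fork at (272,210). Next I fit the stand pose.

```bash
python3 - <<'E'
from h import *
d=np.load('f0.npz')
for k in 'ab':
    W=d[k]; I=d[k+'i'].astype(int)
    sat=I.max(-1)-I.min(-1)
    X=W.reshape(-1,3)
    near=(abs(W[...,0]-.6)<.5)&(abs(W[...,1])<.6)
    for n,lo,hi in [('plate',.017,.027),('gbox',.056,.068)]:
        m=(near&(W[...,2]>lo)&(W[...,2]<hi)).astype(np.uint8)
        nn,lab,st,ce=cv2.connectedComponentsWithStats(m)
        for i in np.argsort(-st[1:,4])[:3]+1:
            P=W[lab==i]; r=cv2.minAreaRect((P[:,:2]*1000).astype(np.float32))
            print(k,n,st[i],P.mean(0).round(4),[np.round(q,1) for q in r])
    # blobs over table
    m=(near&(W[...,2]>.085)&(W[...,2]<.14)).astype(np.uint8)
    nn,lab,st,ce=cv2.connectedComponentsWithStats(m)
    for i in np.argsort(-st[1:,4])[:6]+1:
        P=W[lab==i]; print(k,'hi',st[i],P.mean(0).round(3),P.min(0).round(3),P.max(0).round(3),d[k+'i'][lab==i].mean(0).round())
W=d['a']
for v,u in [(178,235),(230,248),(165,475),(160,268),(175,272),(195,258),(175,262),(183,268)]: print(u,v,W[v,u].round(4),d['ai'][v,u])
W=d['b']
for v,u in [(197,243),(210,272),(212,238),(203,262),(254,284),(203,308),(215,140)]: print(u,v,W[v,u].round(4),d['bi'][v,u])
E
```

```text
a plate [ 225  115  253  120 6201] [0.5286 0.1243 0.0223] [array([495.9,  93.1]), array([159.7, 491.2]), np.float64(8.0)]
a plate [317 238  50  43 613] [0.6843 0.023  0.0179] [array([679. ,  23.6]), array([88.6, 78.3]), np.float64(59.3)]
a plate [295 163  28  25 414] [0.4976 0.0018 0.0225] [array([497.3,   1.7]), array([52. , 40.5]), np.float64(7.9)]
a gbox [ 247  152   59   58 1273] [ 0.5366 -0.0596  0.0619] [array([519.7, -80.7]), array([110.5, 108.6]), np.float64(7.6)]
a gbox [308 141  33  48 637] [0.5065 0.0275 0.0649] [array([502.6,  36.4]), array([102.,  50.]), np.float64(6.9)]
a gbox [235 157  29  35 510] [ 0.4966 -0.1179  0.0619] [array([ 501.4, -108.9]), array([64.8, 59.5]), np.float64(8.3)]
a hi [244 154  36  50 685] [ 0.551 -0.101  0.11 ] [ 0.508 -0.135  0.085] [ 0.587 -0.064  0.126] [62. 55. 51.]
a hi [442 104  28  27 414] [0.477 0.282 0.113] [0.424 0.272 0.085] [0.486 0.304 0.14 ] [76. 67. 61.]
a hi [189 196  12  10  60] [ 0.562 -0.221  0.086] [ 0.553 -0.23   0.085] [ 0.573 -0.211  0.088] [7. 7. 6.]
a hi [359 176   4   6  12] [0.569 0.076 0.092] [0.568 0.074 0.086] [0.57
[... 1579 characters left out ...]
4.  95.  89.]
235 178 [ 0.4823 -0.1425  0.0251] [102  88  63]
248 230 [ 0.5999 -0.1343  0.021 ] [189 161 126]
475 165 [0.5289 0.3416 0.0216] [161 136 105]
268 160 [ 0.5249 -0.0845  0.1237] [4 3 0]
272 175 [ 0.531  -0.078   0.0863] [157 140 127]
258 195 [ 0.5866 -0.1122  0.1124] [99 90 80]
262 175 [ 0.5482 -0.099   0.1144] [79 70 63]
268 183 [ 0.5455 -0.0878  0.0838] [75 65 62]
243 197 [ 0.5259 -0.097   0.1169] [17 10 15]
272 210 [ 0.5678 -0.1315  0.1038] [102  93  87]
238 212 [ 0.5164 -0.0915  0.0845] [70 63 59]
262 203 [ 0.5554 -0.1122  0.1085] [117 106 100]
284 254 [ 0.561  -0.2272  0.0834] [15 10 13]
308 203 [0.6787 0.0029 0.0167] [189 180 162]
140 215 [0.3454 0.0224 0.0385] [148  89  47]
```

```bash
python3 - <<'E'
import cv2
a=cv2.imread('pics/scene0.png')[120:245,215:435]; b=cv2.imread('pics/side0.png')[120:280,140:320]
a=cv2.resize(a,None,fx=3.5,fy=3.5,interpolation=cv2.INTER_CUBIC);cv2.imwrite('pics/ca.png',a)
b=cv2.resize(b,None,fx=3.5,fy=3.5,interpolation=cv2.INTER_CUBIC);cv2.imwrite('pics/cb.png',b)
E
```

```text
(no output)
```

View pics/ca.png

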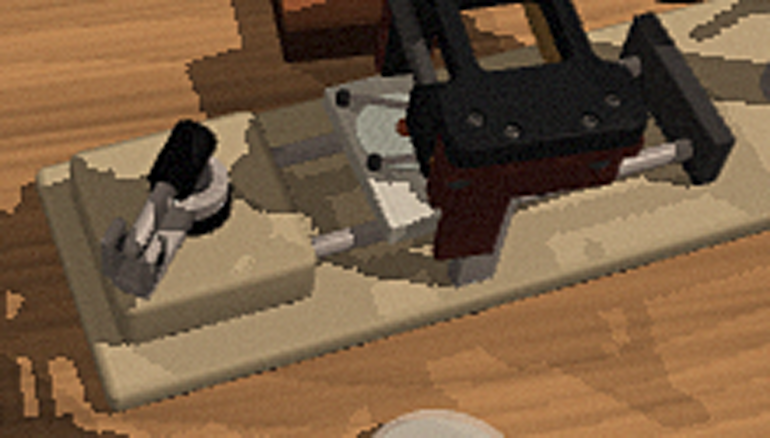

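Nothing new in the crop: folded handle with the black grip near (185,160), the fork near (135,260), and our own gripper hiding part of the carriage. Now the bar direction and the carriage's starting position.

```bash
cat >> h.py <<'E'
A=np.array([.519,-.081]); PSI=np.radians(8.1)
ex=np.array([np.cos(PSI),np.sin(PSI)]); ey=np.array([-np.sin(PSI),np.cos(PSI)])
def stand(W):
    d=W[...,:2]-A; return np.stack([d@ex,d@ey,W[...,2]],-1)
E
python3 - <<'E'
from h import *
d=np.load('f0.npz')
for k in 'ab':
    W=d[k];S=stand(W)
    m=(np.hypot(S[...,0],S[...,1])<.09)&(W[...,2]>.09)&(W[...,2]<.14)
    P=W[m][:,:2]; c=P.mean(0); w,V=np.linalg.eigh(np.cov((P-c).T)); v=V[:,1]*np.sign(V[0,1])
    t=(P-A)@v; print(k,'dir',np.degrees(np.arctan2(v[1],v[0])).round(1),'offset',np.cross(v,c-A).round(4),'t',np.percentile(t,[1,99]).round(4), 'width',np.percentile((P-A)@[-v[1],v[0]],[2,50,98]).round(4))
    I=d[k+'i'].astype(int)
    g=m&(I.max(-1)<30); print('grip',W[g].mean(0).round(4), W[g].min(0).round(3),W[g].max(0).round(3))
    m=(W[...,2]>.059)&(W[...,2]<.069)&(S[...,1]>.062)&(S[...,1]<.25)&(abs(S[...,0])<.06)
    print('carr',np.percentile(S[m],[0,1,50,99,100],axis=0).round(4).tolist())
E
```

```text
a dir -36.9 offset 0.0026 t [-0.0051  0.074 ] width [-0.0111  0.0029  0.0159]
grip [ 0.5339 -0.0886  0.1193] [ 0.513 -0.127  0.103] [ 0.583 -0.07   0.126]
carr [[-0.0505, 0.0938, 0.0591], [-0.0493, 0.0945, 0.0597], [-0.0014, 0.1096, 0.0659], [0.0504, 0.1414, 0.0689], [0.0509, 0.1445, 0.069]]
b dir -33.2 offset -0.0059 t [-0.0062  0.0733] width [-0.017  -0.0068  0.0092]
grip [ 0.5243 -0.0932  0.1156] [ 0.508 -0.105  0.1  ] [ 0.544 -0.078  0.124]
carr [[-0.0498, 0.0927, 0.0592], [-0.0494, 0.0943, 0.0595], [-0.0036, 0.1209, 0.0652], [0.0498, 0.1736, 0.0686], [0.0513, 0.1807, 0.069]]<stdin>:7: DeprecationWarning: Arrays of 2-dimensional vectors are deprecated. Use arrays of 3-dimensional vectors instead. (deprecated in NumPy 2.0)
```

Call:
play_rows:
  deltas:
    - [[-12,-11,-4,0.12],[-12,-11,-4,0.12],[-12,-11,-4,0.12],[-12,-11,-4,0.12],[-12,-11,-4,0.12],[-12,-11,-4,0.12],[-12,-11,-4,0.12],[-13,-10,-4,0.12],[0,0,-10,0],[0,0,-10,0],[0,0,0,0],[0,0,0,0]]
  hand: 0.6
  grip_force: 12

```text
t: 1.1
tool_pos: [0.5281, -0.0865, 0.1698]
eef_rot: [0.301, 0.953, -0.0, -0.001]
force: [-0.1, 0.3, -0.5]
finger_gap: 0.597
finger_force: 0.0
```

```bash
cat >> h.py <<'E'
from scipy.spatial.transform import Rotation as Rn
def wcloud(f,o):
    z=f['range_z']; v,u=np.mgrid[:z.shape[0],:z.shape[1]]
    P=np.stack([(u-f['cx'])/f['fx']*z,(v-f['cy'])/f['fy']*z,z],-1)
    T=np.array(f['T_tool_cam']); P=P@T[:3,:3].T+T[:3,3]
    W=P@Rn.from_quat(o['eef_rot']).as_matrix().T+o['tool_pos']; W[z==0]=np.nan
    return W
E
python3 - <<'E'
from h import *
o=ctrl.observe(); f=grab_frame('wrist'); save(f,'w1')
print(o['tool_pos'],Rn.from_quat(o['eef_rot']).as_matrix()[:,1].round(3))
W=wcloud(f,o); I=f['image'].astype(int)
S=stand(W); m=(np.hypot(S[...,0],S[...,1])<.09)&(W[...,2]>.09)&(W[...,2]<.14)
print(m.sum()); P=W[m]
if m.sum()>50:
    c=P[:,:2].mean(0); w,V=np.linalg.eigh(np.cov((P[:,:2]-c).T)); print(c,V[:,1],P.min(0),P.max(0))
    uv=np.argwhere(m); print(uv.min(0),uv.max(0))
E
```

```text
[ 0.52808267 -0.08647017  0.16978543] [ 0.575  0.818 -0.001]
2728
[ 0.54199779 -0.09752488] [-0.81204617  0.58359319] [ 0.50690876 -0.13472335  0.09001566] [ 0.58584459 -0.06823845  0.12584276]
[189 257] [296 294]
```

View pics/w1.png

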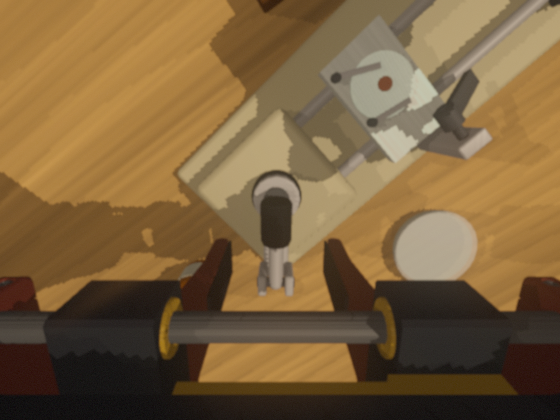

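The wrist view shows the handle centred between the fingers, with the grip at (276,215) and the fork at (276,278). I go down and pinch it.

Call:
play_rows:
  deltas:
    - [[0,0,-15,0],[0,0,-15,0],[0,0,-15,0],[0,0,-15,0],[0,0,-10,0],[0,0,-7,0],[0,0,0,0]]

```text
t: 1.73
tool_pos: [0.5276, -0.0866, 0.0926]
eef_rot: [0.301, 0.954, -0.0, -0.001]
force: [-0.9, 0.6, 0.3]
finger_gap: 0.601
finger_force: 0.0
```

Call:
play_rows:
  deltas:
    - [[0,0,0,0],[0,0,0,0],[0,0,0,0],[0,0,0,0],[0,0,0,0],[0,0,0,0]]
  hand: 0.1
  grip_force: 15

```text
t: 2.23
tool_pos: [0.528, -0.0874, 0.094]
eef_rot: [0.301, 0.954, -0.0, 0.0]
force: [-1.9, -2.5, 0.8]
finger_gap: 0.269
finger_force: 14.9
```

Call:
play_rows:
  deltas:
    - [[0.4,-0.3,7.2,0],[1.1,-0.8,7,0],[1.9,-1.3,6.8,0],[2.6,-1.9,6.5,0],[3.2,-2.3,6,0],[3.8,-2.7,5.4,0],[0,0,0,0]]

```text
t: 2.82
tool_pos: [0.5415, -0.0965, 0.1337]
eef_rot: [0.301, 0.954, 0.0, 0.0]
force: [-3.8, -1.3, 1.4]
finger_gap: 0.271
finger_force: 15.0
```

```bash
cat >> h.py <<'E'
def grip(names=('scene','side')):
    for k in names:
        f=grab_frame(k); W=cloud(f); S=stand(W); I=f['image'].astype(int)
        r=np.hypot(S[...,0],S[...,1])
        m=(r<.11)&(W[...,2]>.09)&(W[...,2]<.2)&(I.max(-1)<40)
        m2=(W[...,2]>.06)&(W[...,2]<.069)&(S[...,1]>.062)&(S[...,1]<.32)&(abs(S[...,0])<.052)
        print(k,'dark',m.sum(),W[m].mean(0).round(3) if m.any() else '','carr y',np.percentile(S[m2][:,1],[1,99]).round(4) if m2.sum()>20 else '',m2.sum())
        yield k,f
E
python3 - <<'E'
from h import *
fs=[cv2.resize(f['image'][110:290,140:360,::-1],(400,330)) for k,f in grip()]
fs=np.hstack(fs); cv2.imwrite('pics/t1.png',fs)
E
```

```text
scene dark 627 [ 0.548 -0.102  0.16 ] carr y [0.0944 0.2985] 1419
side dark 212 [ 0.551 -0.096  0.16 ] carr y [0.0942 0.2989] 883
```

View pics/t1.png

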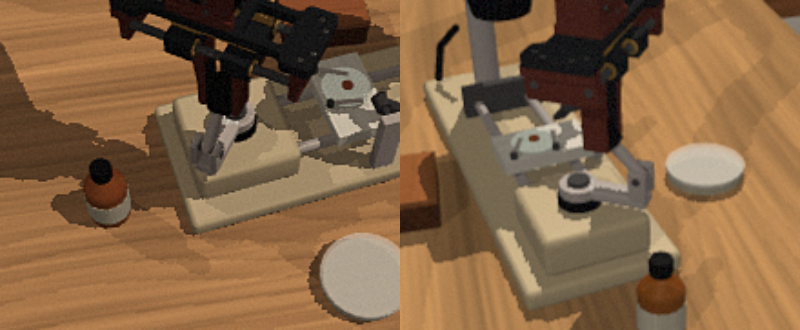

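Both pictures show the handle raised to about 45° in the fingers; in the right-hand one, the stem runs from the fork at (640,185) up to the fingers. I take it anew a little lower.

Call:
play_rows:
  deltas:
    - [[0,0,0,0],[0,0,0,0],[-1,0.5,-4,0],[0,0,-5,0],[0,0,0,0]]
  hand: 0.5

```text
t: 3.33
tool_pos: [0.5395, -0.0954, 0.1224]
eef_rot: [0.301, 0.954, 0.0, -0.001]
force: [-0.0, 0.2, -0.8]
finger_gap: 0.5
finger_force: 0.0
```

Call:
play_rows:
  deltas:
    - [[0,0,0,0],[0,0,0,0],[0,0,0,0],[0,0,0,0],[0,0,0,0]]
  hand: 0.1

```text
t: 3.75
tool_pos: [0.54, -0.0958, 0.1236]
eef_rot: [0.301, 0.954, -0.0, 0.0]
force: [0.5, -1.1, -1.6]
finger_gap: 0.268
finger_force: 15.0
```

Call:
play_rows:
  deltas:
    - [[4.4,-3.2,4.7,0],[4.9,-3.5,4,0],[5.3,-3.8,3.2,0],[5.5,-4,2.3,0],[5.7,-4.1,1.4,0],[5.8,-4.2,0.5,0],[0,0,0,0]]

```text
t: 4.33
tool_pos: [0.573, -0.1193, 0.1405]
eef_rot: [0.301, 0.954, 0.0, 0.001]
force: [-0.8, 2.4, 2.7]
finger_gap: 0.271
finger_force: 15.0
```

Call:
play_rows:
  deltas:
    - [[0,0,0,0],[0,0,0,0],[0,0,0,0],[0,0,0,0]]
  hand: 0.5

```text
t: 4.67
tool_pos: [0.5718, -0.1188, 0.1399]
eef_rot: [0.301, 0.954, -0.0, 0.0]
force: [0.6, -0.0, -0.1]
finger_gap: 0.491
finger_force: 0.0
```

```bash
python3 - <<'E'
from h import *
fs=[cv2.resize(f['image'][110:290,140:360,::-1],(400,330)) for k,f in grip()]
fs=np.hstack(fs); cv2.imwrite('pics/t2.png',fs)
E
```

```text
scene dark 618 [ 0.575 -0.123  0.167] carr y [0.0945 0.2985] 1399
side dark 233 [ 0.585 -0.108  0.164] carr y [0.0943 0.2992] 959
```

View pics/t2.png

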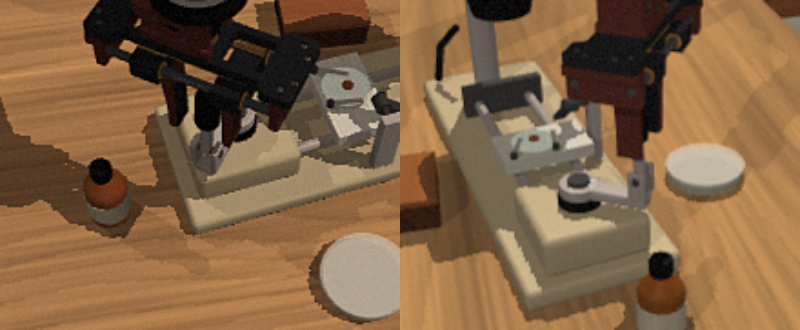

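Upright now: in both crops the grip stands over the fork, between the open fingers. I work out the circle rows.

```bash
python3 - <<'E'
import numpy as np
ph=np.radians(-35.7-10*np.arange(0,37)); p=65*np.stack([np.cos(ph),np.sin(ph)],1); d=np.round(np.diff(p,axis=0),1)
for i in range(0,36,12): print([[*map(float,r),0,0] for r in d[i:i+12]], (p[i+12]+[519,-81]).round(1))
E
```

```text
[[-7.4, -8.6, 0, 0], [-8.8, -7.2, 0, 0], [-9.9, -5.5, 0, 0], [-10.7, -3.7, 0, 0], [-11.2, -1.8, 0, 0], [-11.3, 0.1, 0, 0], [-11.1, 2.1, 0, 0], [-10.6, 4.0, 0, 0], [-9.7, 5.8, 0, 0], [-8.6, 7.4, 0, 0], [-7.2, 8.8, 0, 0], [-5.5, 9.9, 0, 0]] [ 459.8 -107.7]
[[-3.7, 10.7, 0, 0], [-1.8, 11.2, 0, 0], [0.1, 11.3, 0, 0], [2.1, 11.1, 0, 0], [4.0, 10.6, 0, 0], [5.8, 9.7, 0, 0], [7.4, 8.6, 0, 0], [8.8, 7.2, 0, 0], [9.9, 5.5, 0, 0], [10.7, 3.7, 0, 0], [11.2, 1.8, 0, 0], [11.3, -0.1, 0, 0]] [525.5 -16.3]
[[11.1, -2.1, 0, 0], [10.6, -4.0, 0, 0], [9.7, -5.8, 0, 0], [8.6, -7.4, 0, 0], [7.2, -8.8, 0, 0], [5.5, -9.9, 0, 0], [3.7, -10.7, 0, 0], [1.8, -11.2, 0, 0], [-0.1, -11.3, 0, 0], [-2.1, -11.1, 0, 0], [-4.0, -10.6, 0, 0], [-5.8, -9.7, 0, 0]] [ 571.8 -118.9]
```

Call:
play_rows:
  deltas:
    - [[0,0,0,0],[0,0,0,0],[0,0,0,0],[0,0,0,0],[0,0,0,0]]
  hand: 0.1

```text
t: 5.18
tool_pos: [0.5717, -0.1185, 0.1397]
eef_rot: [0.301, 0.954, 0.0, 0.0]
force: [-0.5, 0.0, 0.6]
finger_gap: 0.267
finger_force: 15.0
```

Call:
play_rows:
  deltas:
    - [[-7.4,-8.6,0,0],[-8.8,-7.2,0,0],[-9.9,-5.5,0,0],[-10.7,-3.7,0,0],[-11.2,-1.8,0,0],[-11.3,0.1,0,0]]

```text
t: 5.68
tool_pos: [0.5111, -0.1463, 0.1399]
eef_rot: [0.301, 0.954, -0.0, 0.0]
force: [2.6, -3.5, 0.2]
finger_gap: 0.271
finger_force: 15.0
```

Call:
play_rows:
  deltas:
    - [[-11.1,2.1,0,0],[-10.6,4.0,0,0],[-9.7,5.8,0,0],[-8.6,7.4,0,0],[-7.2,8.8,0,0],[-5.5,9.9,0,0],[0,0,0,0]]

```text
t: 6.27
tool_pos: [0.4593, -0.1048, 0.14]
eef_rot: [0.301, 0.954, 0.001, 0.001]
force: [4.0, 3.3, -0.1]
finger_gap: 0.269
finger_force: 15.0
```

```bash
python3 - <<'E'
from h import *
fs=[cv2.resize(f['image'][110:290,140:360,::-1],(400,330)) for k,f in grip()]
fs=np.hstack(fs); cv2.imwrite('pics/t3.png',fs)
E
```

```text
scene dark 596 [ 0.465 -0.108  0.17 ] carr y [0.1223 0.2983] 1229
side dark 244 [ 0.469 -0.101  0.169] carr y [0.1223 0.2853] 387
```

View pics/t3.png

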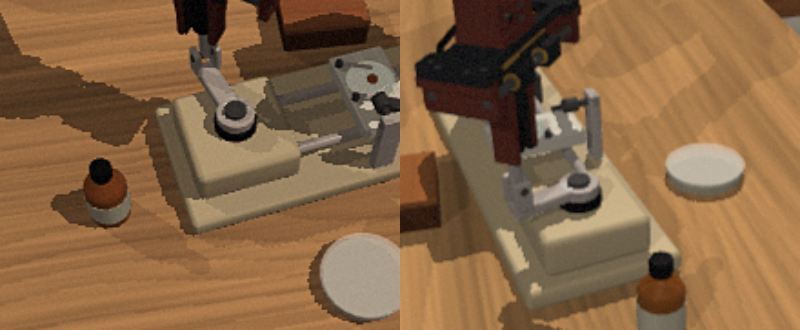

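The crank has turned 120°, the handle stays upright in the grip, and the carriage has advanced 28 mm. I wind on.

Call:
play_rows:
  deltas:
    - [[-3.7,10.7,0,0],[-1.8,11.2,0,0],[0.1,11.3,0,0],[2.1,11.1,0,0],[4.0,10.6,0,0],[5.8,9.7,0,0],[7.4,8.6,0,0],[8.8,7.2,0,0],[9.9,5.5,0,0],[10.7,3.7,0,0],[11.2,1.8,0,0],[11.3,-0.1,0,0]]

```text
t: 7.37
tool_pos: [0.5249, -0.0156, 0.1395]
eef_rot: [0.3, 0.954, -0.001, -0.002]
force: [-2.6, -5.0, 8.8]
finger_gap: 0.275
finger_force: 15.0
```

Call:
play_rows:
  deltas:
    - [[11.1,-2.1,0,0],[10.6,-4.0,0,0],[9.7,-5.8,0,0],[8.6,-7.4,0,0],[7.2,-8.8,0,0],[5.5,-9.9,0,0],[3.7,-10.7,0,0],[1.8,-11.2,0,0],[-0.1,-11.3,0,0],[-2.1,-11.1,0,0],[-4.0,-10.6,0,0],[-5.8,-9.7,0,0]]

```text
t: 8.37
tool_pos: [0.573, -0.1197, 0.1394]
eef_rot: [0.301, 0.954, 0.0, 0.001]
force: [4.0, -0.0, -1.9]
finger_gap: 0.273
finger_force: 15.0
```

```bash
python3 - <<'E'
from h import *
list(grip()); o=ctrl.observe(); print(o['t'],o['tool_pos'],o['force'])
E
```

```text
scene dark 513 [ 0.579 -0.123  0.169] carr y [0.1744 0.2986] 1365
side dark 165 [ 0.583 -0.117  0.169] carr y [0.1746 0.2997] 775
8.4667 [ 0.57154401 -0.1207598   0.13941098] [ 2.7292762  -4.43883729 -0.88608616]
```

Call:
play_rows:
  deltas:
    - [[-7.4,-8.6,0,0],[-8.8,-7.2,0,0],[-9.9,-5.5,0,0],[-10.7,-3.7,0,0],[-11.2,-1.8,0,0],[-11.3,0.1,0,0],[-11.1,2.1,0,0],[-10.6,4.0,0,0],[-9.7,5.8,0,0],[-8.6,7.4,0,0],[-7.2,8.8,0,0],[-5.5,9.9,0,0]]

```text
t: 9.47
tool_pos: [0.4593, -0.1061, 0.1396]
eef_rot: [0.301, 0.954, 0.0, 0.001]
force: [5.7, 0.5, -8.4]
finger_gap: 0.267
finger_force: 15.0
```

Call:
play_rows:
  deltas:
    - [[-3.7,10.7,0,0],[-1.8,11.2,0,0],[0.1,11.3,0,0],[0,0,0,0],[0,0,0,0]]

```text
t: 9.88
tool_pos: [0.4544, -0.0726, 0.1397]
eef_rot: [0.3, 0.954, 0.0, 0.0]
force: [3.8, 1.4, -4.7]
finger_gap: 0.269
finger_force: 15.0
```

```bash
python3 - <<'E'
from h import *
for k,f in grip():
    W=cloud(f);S=stand(W)
    m=(abs(S[...,0]-.04)<.012)&(S[...,1]>.13)&(S[...,1]<.25)&(W[...,2]>.045)&(W[...,2]<.11)
    P=S[m]
    for y in np.arange(.13,.25,.01):
        q=P[abs(P[:,1]-y)<.005]; print(k,y.round(3),len(q),np.percentile(q[:,2],[5,50,95]).round(3) if len(q) else '')
    c=f['image'][90:250,240:440] if k=='scene' else f['image'][110:270,140:340]
    cv2.imwrite(f'pics/{k}4.png',cv2.resize(c[:,:,::-1],(400,320),interpolation=cv2.INTER_CUBIC))
cv2.imwrite('pics/t4.png',np.hstack([cv2.imread('pics/scene4.png'),cv2.imread('pics/side4.png')]))
o=ctrl.observe(); print(o['t'],o['tool_pos'],o['force'])
E
```

```text
scene dark 611 [ 0.461 -0.076  0.17 ] carr y [0.1784 0.2986] 1489
scene 0.13 35 [0.089 0.096 0.1  ]
scene 0.14 54 [0.09  0.099 0.102]
scene 0.15 25 [0.082 0.087 0.098]
scene 0.16 21 [0.077 0.082 0.084]
scene 0.17 30 [0.065 0.072 0.076]
scene 0.18 28 [0.057 0.063 0.068]
scene 0.19 12 [0.055 0.058 0.061]
scene 0.2 2 [0.045 0.045 0.045]
scene 0.21 81 [0.053 0.063 0.067]
scene 0.22 71 [0.053 0.065 0.067]
scene 0.23 66 [0.054 0.065 0.068]
scene 0.24 66 [0.053 0.065 0.067]
side dark 248 [ 0.464 -0.07   0.17 ] carr y [0.169  0.2969] 307
side 0.13 28 [0.089 0.094 0.098]
side 0.14 46 [0.087 0.097 0.1  ]
side 0.15 3 [0.082 0.095 0.098]
side 0.16 12 [0.058 0.073 0.081]
side 0.17 10 [0.062 0.067 0.074]
side 0.18 11 [0.054 0.059 0.064]
side 0.19 4 [0.052 0.055 0.057]
side 0.2 0 
side 0.21 67 [0.051 0.059 0.066]
side 0.22 27 [0.064 0.065 0.066]
side 0.23 18 [0.063 0.065 0.066]
side 0.24 24 [0.063 0.065 0.066]
9.9833 [ 0.45432595 -0.07339572  0.13973305] [ 3.5036481   0.31726265 -2.61196213]
```

View pics/t4.png

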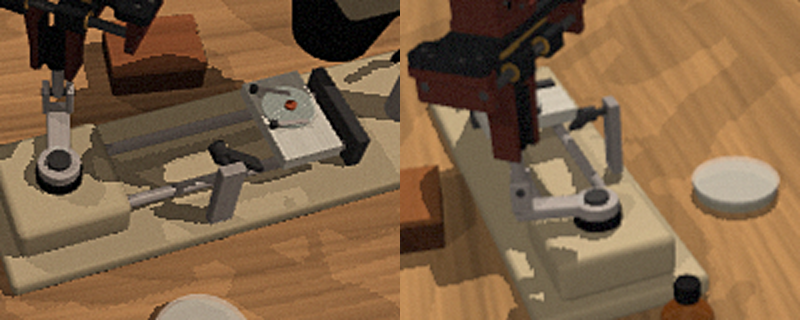

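The left crop shows the catch's tip hanging down behind the carriage. The catch slopes from z 0.09 at y 0.14 to z 0.055 at y 0.19, the carriage's rear edge is at y ≈ 0.207, and there is still a gap to the end stop. I now let go, yaw across the bar and fold the handle.

Call:
play_rows:
  deltas:
    - [[0,0,0,0],[0,0,0,0],[0,0,0,0],[0,0,0,0.1],[0,0,0,0.1],[0,0,0,0.1],[0,0,0,0.1],[0,0,0,0.1],[0,0,0,0],[0,0,0,0]]
  hand: 0.5

```text
t: 10.82
tool_pos: [0.4538, -0.0743, 0.1396]
eef_rot: [0.057, 0.998, -0.0, -0.0]
force: [-0.2, -0.1, -0.7]
finger_gap: 0.503
finger_force: 0.0
```

Call:
play_rows:
  deltas:
    - [[0,0,0,0],[0,0,0,0],[0,0,0,0],[0,0,0,0],[0,0,0,0]]
  hand: 0.1

```text
t: 11.23
tool_pos: [0.4541, -0.074, 0.1397]
eef_rot: [0.056, 0.998, 0.0, -0.0]
force: [0.3, 0.7, 0.4]
finger_gap: 0.27
finger_force: 15.0
```

Call:
play_rows:
  deltas:
    - [[7.1,-0.8,-0.5,0],[7,-0.8,-1.4,0],[6.8,-0.8,-2.3,0],[6.5,-0.8,-3.2,0],[6,-0.7,-4,0],[5.4,-0.6,-4.7,0],[0,0,0,0]]

```text
t: 11.82
tool_pos: [0.4952, -0.0787, 0.1237]
eef_rot: [0.056, 0.998, 0.0, 0.001]
force: [4.0, 1.3, 5.1]
finger_gap: 0.266
finger_force: 15.0
```

```bash
python3 - <<'E'
from h import *
for k,f in grip():
    c=f['image'][90:250,200:400] if k=='scene' else f['image'][110:270,140:340]
    cv2.imwrite(f'pics/{k}5.png',cv2.resize(c[:,:,::-1],(400,320),interpolation=cv2.INTER_CUBIC))
cv2.imwrite('pics/t5.png',np.hstack([cv2.imread('pics/scene5.png'),cv2.imread('pics/side5.png')]))
E
```

```text
scene dark 427 [ 0.501 -0.079  0.16 ] carr y [0.1779 0.2988] 1482
side dark 130 [ 0.476 -0.083  0.146] carr y [0.1971 0.2997] 373
```

View pics/t5.png

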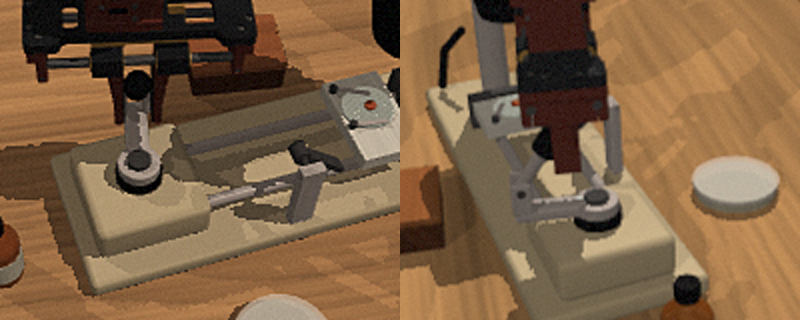

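The handle is about halfway down and slipping in the fingers: the grip at (545,145) in the right crop sits outside them. I let go, rise, shut the fingers and push it flat from above.

Call:
play_rows:
  deltas:
    - [[0,0,0,0],[0,0,0,0],[0,0,0,0],[0,0,0,0],[0,0,15,0],[0,0,20,0],[0,0,20,0],[0,0,15,0],[0,0,0,0]]
  hand: 0.5

```text
t: 12.67
tool_pos: [0.4944, -0.0789, 0.1961]
eef_rot: [0.055, 0.998, -0.0, 0.002]
force: [-0.3, -0.2, -1.1]
finger_gap: 0.499
finger_force: 0.0
```

Call:
play_rows:
  deltas:
    - [[-4,0,0,0],[-4,0,0,0],[-3,1,0,0],[0,0,0,0],[0,0,0,0],[0,0,0,0],[0,0,0,0]]
  hand: 0

```text
t: 13.25
tool_pos: [0.482, -0.0776, 0.1933]
eef_rot: [0.055, 0.998, 0.0, -0.0]
force: [-0.3, -0.8, -0.1]
finger_gap: 0.02
finger_force: 0.0
```

```bash
python3 - <<'E'
from h import *
for k in ('scene','side'):
    f=grab_frame(k);W=cloud(f);d=W[...,:2]-[.4541,-.074]; u=np.array([.993,-.117])
    r=d@u; t=d@[.117,.993]
    m=(abs(t)<.013)&(r>-.01)&(r<.08)&(W[...,2]>.1)&(W[...,2]<.183)
    q=np.argsort(W[m][:,2]); P=np.c_[r[m],t[m],W[m][:,2]][q]
    print(k,len(P)); print(P[::max(1,len(P)//14)].round(3))
E
```

```text
scene 212
[[ 0.008 -0.008  0.1  ]
 [ 0.008  0.013  0.107]
 [-0.007 -0.011  0.114]
 [ 0.037 -0.006  0.142]
 [ 0.047  0.006  0.157]
 [ 0.049 -0.006  0.16 ]
 [ 0.045 -0.003  0.161]
 [ 0.042 -0.009  0.163]
 [ 0.042  0.011  0.164]
 [ 0.042  0.003  0.165]
 [ 0.04  -0.007  0.166]
 [ 0.039 -0.001  0.167]
 [ 0.036  0.003  0.168]
 [ 0.037  0.005  0.17 ]
 [ 0.036 -0.002  0.171]]
side 501
[[-0.008 -0.013  0.1  ]
 [-0.008 -0.011  0.109]
 [-0.003 -0.007  0.113]
 [ 0.015 -0.002  0.117]
 [ 0.007  0.001  0.125]
 [ 0.019 -0.005  0.133]
 [ 0.021 -0.011  0.14 ]
 [ 0.015 -0.004  0.144]
 [ 0.031 -0.01   0.148]
 [ 0.023 -0.004  0.152]
 [ 0.046 -0.005  0.156]
 [ 0.024  0.003  0.16 ]
 [ 0.038 -0.009  0.162]
 [ 0.04  -0.009  0.166]
 [ 0.036  0.001  0.169]]
```

Call:
play_rows:
  deltas:
    - [[0,0,-12,0],[0,0,-12,0],[1.5,-0.2,-5,0],[1.5,-0.2,-5,0],[1.5,-0.2,-5,0],[1.5,-0.2,-5,0],[1.5,-0.2,-5,0],[1.5,-0.2,-4,0],[1.5,-0.2,-4,0],[1.5,-0.2,-4,0],[1.5,-0.2,-3,0],[1.5,-0.2,-3,0]]

```text
t: 14.35
tool_pos: [0.4967, -0.0795, 0.126]
eef_rot: [0.055, 0.998, 0.0, -0.0]
force: [-0.6, 0.9, 0.8]
finger_gap: 0.004
finger_force: 0.2
```

Call:
play_rows:
  deltas:
    - [[1,0,-2,0],[1,0,-2,0],[0,0,-2,0],[0,0,0,0],[0,0,0,0]]

```text
t: 14.77
tool_pos: [0.4989, -0.0795, 0.1205]
eef_rot: [0.055, 0.998, 0.0, -0.0]
force: [0.4, -0.6, 0.2]
finger_gap: 0.007
finger_force: 0.0
```

Call:
play_rows:
  deltas:
    - [[0,0,-2,0],[0,0,-1.5,0],[0,0,-1,0],[0,0,0,0],[0,0,0,0]]

```text
t: 15.18
tool_pos: [0.4994, -0.0797, 0.1167]
eef_rot: [0.055, 0.998, -0.0, 0.0]
force: [-1.3, -0.0, 7.7]
finger_gap: 0.003
finger_force: 3.8
```

Call:
play_rows:
  deltas:
    - [[0,0,20,0],[0,0,30,0],[0,0,30,0],[-5,0,30,0],[-20,0,20,0],[-30,0,0,0],[-30,0,0,0],[0,0,0,0],[0,0,0,0]]

```text
t: 15.93
tool_pos: [0.413, -0.0795, 0.2463]
eef_rot: [0.056, 0.998, -0.0, 0.0]
force: [-0.2, -0.3, -0.4]
finger_gap: 0.004
finger_force: 0.0
```

```bash
python3 - <<'E'
from h import *
o=ctrl.observe(); print(o['t'],o['tool_pos'],o['force'])
for k in ('scene','side'):
    f=grab_frame(k);W=cloud(f);d=W[...,:2]-[.4541,-.074]; u=np.array([.993,-.117]);S=stand(W)
    r=d@u; t=d@[.117,.993]
    m=(abs(t)<.014)&(W[...,2]>.1)&(W[...,2]<.19)
    for a in np.arange(-.01,.09,.01):
        q=W[m&(abs(r-a)<.005)][:,2]; print(k,a.round(2),len(q),np.percentile(q,[50,98]).round(4) if len(q) else '')
    c=f['image'][90:250,200:400] if k=='scene' else f['image'][110:270,140:340]
    cv2.imwrite(f'pics/{k}6.png',cv2.resize(c[:,:,::-1],(400,320),interpolation=cv2.INTER_CUBIC))
    m=(abs(S[...,0])<.03)&(W[...,2]>.06)&(W[...,2]<.069)&(S[...,1]>.15)&(S[...,1]<.32)
    print('rear',np.percentile(S[m][:,1],[1,3,99]) if m.sum() else '')
cv2.imwrite('pics/t6.png',np.hstack([cv2.imread('pics/scene6.png'),cv2.imread('pics/side6.png')]))
E
```

```text
15.9333 [ 0.4129548  -0.07950921  0.24627639] [-0.23467015 -0.25341763 -0.40469435]
scene -0.01 8 [0.1129 0.1142]
scene 0.0 59 [0.1116 0.1159]
scene 0.01 64 [0.1101 0.1146]
scene 0.02 25 [0.1106 0.1132]
scene 0.03 25 [0.1109 0.1132]
scene 0.04 35 [0.1153 0.118 ]
scene 0.05 60 [0.1154 0.118 ]
scene 0.06 56 [0.115  0.1182]
scene 0.07 111 [0.1113 0.1186]
scene 0.08 0 
rear [0.2076549  0.20833867 0.29908419]
side -0.01 31 [0.1074 0.1134]
side 0.0 75 [0.1107 0.1137]
side 0.01 56 [0.1095 0.1132]
side 0.02 41 [0.1078 0.1111]
side 0.03 40 [0.1082 0.1112]
side 0.04 65 [0.1101 0.1174]
side 0.05 71 [0.1118 0.1174]
side 0.06 70 [0.1123 0.1172]
side 0.07 55 [0.1116 0.1172]
side 0.08 0 
rear [0.20734305 0.20837975 0.29983838]
```

View pics/t6.png

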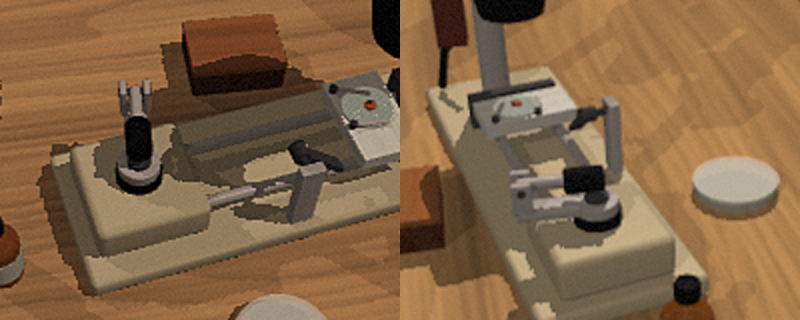

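The handle is flat (grip at (583,180) in the right crop, level at z ≈ 0.117 along its top), the catch is down behind the carriage, whose rear edge is at 0.2075 (travel ≈ 0.122), and the robot is clear. I hand it in.

```bash
python3 -c "
from plant import order
print(order.close_job())"
```

```text
the job is handed in; nothing more can be done
None
```

The job is handed in (no verdict was returned): the handle is folded flat again, the carriage is at about 122 mm travel with the catch dropped behind it and a gap left to the end stop, the robot is clear, and the slide box, bottle and dish were not touched.

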